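# Make up the goods train behind the diesel

### The job

The rails have been cleaned, so please put the goods train back on the track behind the green diesel, on its right-hand side as you look from the robot: the brown coal wagon directly behind the diesel, the light grey wagon last, and the red stone wagon between those two, all standing on the rails and closed up so that neighbouring couplings meet or are less than a finger's width (15 mm) apart. The wooden packing case rides upright in the light grey wagon, standing on its floor near the middle. Leave the diesel and the two road vehicles where they are.

Things in the scene. Friction and masses are not known exactly. Their poses are not given: they have to be found in the camera images.
- loco: Green model diesel locomotive standing on the track, 258 mm long over its couplings (along its y axis, which lies along the track), 37 mm wide, 52 mm high, 0.42 kg, loose. Origin at the middle of its length and width, at the underside of the wheels. The train goes at its -y end (to the robot's right), whose coupling ends 129 mm from the origin. Must not be shifted by more than 12 mm.
- track (a point): Point on the centre line of the one track, at rail-top height (7 mm above the board). The track is straight, level, fixed, and runs along this point's y axis. The rails carry wheels out to 12 mm either side of the centre line; wheels stand on them with their outer faces 10 mm either side, so a wagon over about 5 mm off the centre drops off.
- wagon_coal: Brown open goods wagon heaped with black coal, at the start on the green mat. 88 mm long over couplings (y axis), body 76 x 31 mm (y, x), 30 mm high, about 45 g. Origin mid length and width, at the underside of the wheels; z up; ends alike; wheels do not turn. Grip across the width by the flat sides, 14 to 30 mm above the origin. 
- wagon_stone: Dark red open goods wagon heaped with pale stone, at the start on the green mat. 88 mm long over couplings (y axis), body 76 x 31 mm (y, x), 30 mm high, about 45 g. Origin mid length and width, at the underside of the wheels; z up; ends alike; wheels do not turn. Grip across the width by the flat sides, 14 to 30 mm above the origin. 
- wagon_grey: Light grey open goods wagon, empty, at the start on the green mat. 88 mm long over couplings (y axis), body 76 x 31 mm (y, x), 32 mm high, about 45 g. Origin mid length and width, at the underside of the wheels; z up; ends alike; wheels do not turn. Grip across the width by the flat sides, 14 to 30 mm above the origin. Inside 26 x 72 mm; floor 15 mm and rim 32 mm above the origin.
- packing_case: Model timber packing case, pale boards and darker battens, 18 (x) by 40 (y) by 34 mm high (z), 25 g, origin mid underside, standing upright on the green mat (fixed, 3 mm thick). Lengthwise it fits in the light grey wagon with 4 mm to spare each side and 16 mm each end; then only its upper 17 mm stand above the rim, so grip it across the 18 mm near its top.
- lorry: Maroon model lorry with a cream box body, 31 x 84 x 40 mm, loose on the road near the left end of the green mat; a bystander, not to be shifted. Origin at the middle of its underside, length along y.
- car: Cream model car, 22 x 55 x 20 mm, loose on the road near the right end of the green mat; a bystander, not to be shifted. Origin at the middle of its underside, length along y.
Mind the look-alikes: they are no part of the job. What is shaped like the wagon_coal but yellow is not meant.

How it is judged:
By the outcome, as a careful person would: the job done as asked, in the order asked, and still so for the second after the job is handed in, with the robot touching nothing.
It also fails if it takes over 88 s, if anything falls off the work surface, if the arm or the gripper's body presses on something with over 40 N, if the wrist force passes 120 N, or if a joint passes its speed limit or range.

### The arm

A 6-joint arm with a two-finger parallel gripper is mounted at the origin on a cart in front of the work surface, level with it; the furniture and walls round the work are solid. World frame = base frame: x ahead of the robot, y to its left, z up, the work surface at z = 0. Lengths are in mm, angles in rad, forces in N, time in s.
With the tool pointing down it reaches from about 400 to 925 mm from the base axis. Payload 12.5 kg.
Tool frame: the origin (TCP) lies midway between the tips of the shut fingers; the grasp point (between the pads) lies 19 mm behind it (env.pinch_z is the z of the grasp point in the tool frame, in mm); z points along the fingers, y is the line along which they close (so a half turn about z gives the same grasp; the last joint's range is limited). The gripper opens to 95 mm and grips with 3 to 60 N. Pads are 20 mm wide; open, the fingers measure 119 mm over their backs; the gripper's body (75 mm by 180 mm) begins 59 mm behind the grasp point.
Start: joints at [-1.39, 0.491, 1.559, -0, 1.092, -0.106], TCP at [176.825, -599.483, 214.661] pointing down, gripper open.
Joint ranges: [-3.1, 3.1], [-0.84, 2.19], [0.05, 2.79], [-1.13, 4.28], [0.06, 2.93], [-2.69, 2.69]. Speed limits (rad/s): [2.22, 2.22, 2.79, 3.14, 3.14, 3.14].

### API

Orientations are given as [roll, pitch, yaw] about the fixed x, y, z axes, in that order (R = Rz(yaw) Ry(pitch) Rx(roll)).
In Python, from cell import env, eyes gives the robot as it stands.
- The arm moves only by the shell command python3 -m inch 'ROWS'. ROWS is JSON, a list of rows, each a list of 3 entries, a list of its own where there are three numbers: the shift along the tool's x, y, z in units of 60 mm (1.0 is 60 mm), then the turn about the tool's z in units of 5 degrees (1.0 is 5 degrees), then the closure, from -1 (fully open) to 1 (shut). In form: [[[tx, ty, tz], turn, claw], ...]. A call has exactly 10 rows; each row shifts and turns the commanded pose from where the row before left it, along the tool's axes as they then stand; what a row does not reach is not made up. A row lasts 1/8 s, in which the tool goes at most 62.5 mm and 10.7 degrees, less where a joint would pass 70% of its speed; a pose out of reach is approached as far as the arm can. A call is refused whole if a number of a shift passes 1 or a number of a turn 1, either way. A call with a gripper value outside its range is refused whole. The fingers move at their own pace and stop on an object; the grip force is fixed at half the most. Time passes only in rows, so rows that do not move let the fingers close, or fill a call up. It gives the time, the measured TCP pose, the force, the opening and the grip force at its end, in the units of the state.
- env.state(): the state, without advancing time (a new reading comes with each control period).
- eyes.read_camera(name): name is "side" or "top"; returns a dict with "pixels" (480x640x3 uint8, red, green, blue), "fx", "fy", "cx", "cy" (pixels), "extrinsics" (4x4, takes a point from world to camera coordinates). Camera axes: x right, y down, z forward; pixel columns grow to the right and rows downward; lengths in mm; the calibration is good to about 2 mm. A picture is of the moment at which its call begins. There is no depth.
- env.job_done(): hands the job in; it is judged then, once.
Trained networks look in a picture, given as the dict that the camera call returned (one of the last four; its "shot" number tells which), for a name from the list of things; names that differ only in an ending like _2 or _b are one class to them, and where a whole thing is asked for, a point or a joint stands for the part that bears it (a point fixed in the world has none). Each returns a list of dicts, best first, with "score" (0 to 1); they miss things now and then, are a little off and sometimes report something else, mostly with a low value. They report only what shows in the picture. A call takes as long as a camera call. They do not tell look-alikes from the thing itself.
- eyes.boxes_of(name, picture): "centre" ([row, column] in pixels, amid what is visible of it).
- eyes.cut_out(name, picture): "mask" (480x640 bool, what is visible of it) and "centre" ([row, column] in pixels, amid what is visible of it).
- eyes.spot_point(name, picture): "centre" ([row, column] in pixels: a listed point, or the origin of a listed thing).
The state is a dict: "t": time; "joints": joint angles; "qvel": joint speeds; "tau": joint torques, N m; "eef_pos": TCP position; "tcp_rot": TCP orientation; "ft_force": force on the tool from outside, world axes, zero at the start; "moment": the same for the moment, N m; "opening": opening from 0.0 (shut) to 1.0 (fully open); "grip_force": force on a finger pad.
Only numpy, scipy, OpenCV 4.12 (cv2) and the standard library are available. Lean on these libraries where they do the work, as an engineer would, in place of code of your own. Each camera call takes 0.05 s, during which the arm holds its last target. There are 200 camera calls.

## Working session

There is one attempt and no reset: what is moved stays moved. The work goes in short steps, Python scripts to look and compute and a shell command to move; the robot and the scene stay as the last step left them, time stands still between calls to the robot, and variables do not carry over. Pictures are saved under pics/ and viewed, at most 14 in all, crops included, and the job is handed in when it is done.

```bash
ls; mkdir -p pics; python3 - <<'E'
from cell import env, eyes
import cv2
print(env.state(), env.pinch_z)
for n in ("top","side"):
    p=eyes.read_camera(n); cv2.imwrite(f"pics/{n}0.png",p["pixels"][:,:,::-1])
    print(n,p["fx"],p["fy"],p["cx"],p["cy"],p["extrinsics"])
    for k in ["loco","track","wagon_coal","wagon_stone","wagon_grey","packing_case","lorry","car"]:
        print(k,[(d["score"].__round__(2),[round(float(c),1) for c in d["centre"]]) for d in eyes.spot_point(k,p)[:4]])
E
```

```text
pics
{'t': 0.0, 'joints': array([-1.38960357e+00,  4.91527557e-01,  1.55944620e+00, -4.82564156e-06,
        1.09171385e+00, -1.05590127e-01]), 'qvel': array([-0.00167145, -0.00020923, -0.00019516,  0.00231101,  0.00193843,
        0.00130089]), 'tau': array([-1.22666021e-03, -6.12640858e+01, -2.58173364e+01,  6.92242803e-02,
        4.83210117e-02, -1.20061268e-04]), 'eef_pos': array([ 176.77434169, -599.22227283,  214.08275546]), 'tcp_rot': array([-3.14050334e+00, -1.11145708e-04,  2.86785054e-01]), 'ft_force': array([-0.46272087, -0.09774786,  0.02136798]), 'moment': array([ 0.0281106 ,  0.01438575, -0.0884508 ]), 'grip_force': 0.0, 'opening': 1.0005387205388605} -18.8
top 454.63005772206907 454.63005772206907 318.2488375057021 234.77904028258354 [[ 2.32646203e-02 -9.99603161e-01 -1.58832298e-02 -9.19384619e+01]
 [-9.86214139e-01 -2.03436460e-02 -1.64218783e-01  6.07163120e+02]
 [ 1.63830492e-01  1.94847535e-02 -9.86296058e-01  1.17134916e+03]
 [ 0.00000000e+00  0.00000000e+00  0.00000000e+00  1.00000000e+00]]
loco [(0.58, [217.7, 173.8])]
track [(0.7, [218.8, 287.4])]
wagon_coal 
[... 160 characters left out ...]
0.57, [247.9, 263.5])]
lorry [(0.77, [248.6, 169.8])]
car [(0.69, [249.8, 408.4])]
side 548.9225602674474 548.9225602674474 312.43927908716427 247.53883621492415 [[-2.74026502e-01 -9.61671899e-01 -9.83029872e-03  6.38065366e+01]
 [-8.16467281e-01  2.38028019e-01 -5.26045474e-01  5.54760580e+02]
 [ 5.08223037e-01 -1.36124284e-01 -8.50399626e-01  1.14056417e+03]
 [ 0.00000000e+00  0.00000000e+00  0.00000000e+00  1.00000000e+00]]
loco [(0.93, [285.2, 147.8])]
track [(0.75, [250.4, 268.3])]
wagon_coal [(0.67, [262.9, 341.6])]
wagon_stone [(0.75, [273.1, 299.2])]
wagon_grey [(0.56, [298.5, 205.7])]
packing_case [(0.61, [282.1, 248.6])]
lorry [(0.89, [315.6, 147.3]), (0.15, [263.0, 341.4])]
car []
```

View pics/top0.png

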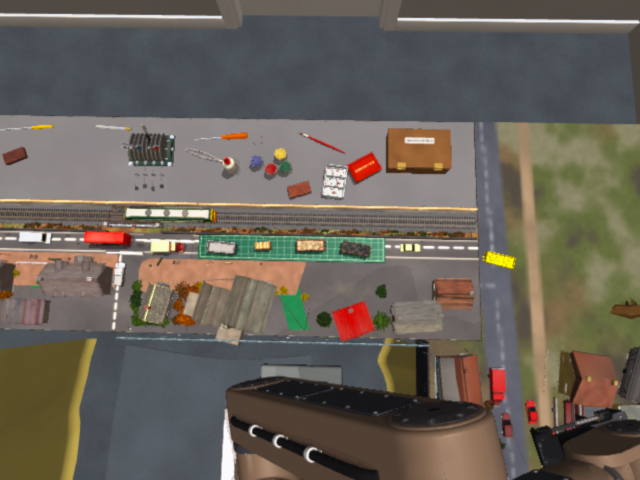

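View pics/side0.png

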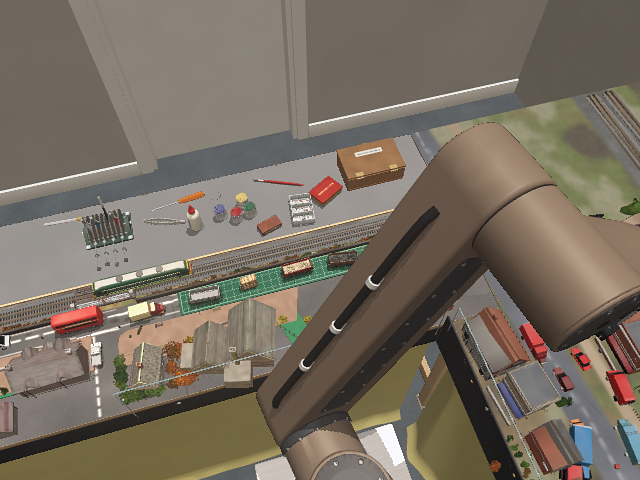

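```bash
cat > h.py <<'E'
import numpy as np, cv2
from cell import env, eyes
def ray(p,rc):
    E=np.array(p["extrinsics"]); R,t=E[:3,:3],E[:3,3]
    d=R.T@np.array([(rc[1]-p["cx"])/p["fx"],(rc[0]-p["cy"])/p["fy"],1]); return -R.T@t,d
def at_z(p,rc,z):
    o,d=ray(p,rc); return (o+d*(z-o[2])/d[2])
def proj(p,X):
    E=np.array(p["extrinsics"]); c=E[:3,:3]@np.array(X,float)+E[:3,3]
    return np.array([p["fy"]*c[1]/c[2]+p["cy"],p["fx"]*c[0]/c[2]+p["cx"]])
def crop(p,name,r0,r1,c0,c1,s):
    cv2.imwrite(name,cv2.resize(p["pixels"][r0:r1,c0:c1,::-1],None,fx=s,fy=s,interpolation=cv2.INTER_CUBIC))
E
python3 - <<'E'
from h import *
P={n:eyes.read_camera(n) for n in("top","side")}
crop(P["top"],"pics/t1.png",195,295,190,430,3.3)
crop(P["side"],"pics/s1.png",230,380,150,370,3.6)
H=dict(loco=45,wagon_coal=33,wagon_stone=33,wagon_grey=33,packing_case=37,lorry=38,car=18)
for n,p in P.items():
  for k,h in H.items():
    for d in eyes.cut_out(k,p)[:2]:
        ys,xs=np.nonzero(d["mask"]); 
        if len(ys)<10: continue
        W=np.array([at_z(p,(a,b),h)[:2] for a,b in zip(ys,xs)],np.float32)
        (c,s,a)=cv2.minAreaRect(W)
        e,v=np.linalg.eigh(np.cov(W.T)); v=v[:,1]*np.sign(v[1,1])
        print(n,k,round(d["score"],2),"rect",np.round(c,1),np.round(s,1),"mean",W.mean(0).round(1),"yawdeg",round(float(np.degrees(np.arctan2(-v[0],v[1]))),1))
  for k,z in dict(loco=7,track=7,wagon_coal=3,wagon_stone=3,wagon_grey=3,packing_case=3,lorry=0,car=0).items():
    for d in eyes.spot_point(k,p)[:2]: print(n,k,"pt",round(d["score"],2),at_z(p,d["centre"],z).round(1))
E
```

```text
top loco 0.8 rect [659.  326.3] [ 44.6 255.1] mean [658.6 323.4] yawdeg 0.2
top wagon_coal 0.96 rect [ 556.6 -563.4] [82.5 36.5] mean [ 556.7 -562.1] yawdeg -14.3
top wagon_coal 0.67 rect [ 576.9 -181. ] [78.3 32.7] mean [ 576.4 -181.1] yawdeg -9.1
top wagon_stone 0.55 rect [584.6 -56.5] [30.2 76. ] mean [584.1 -56.5] yawdeg -0.9
top wagon_grey 0.82 rect [573.3 184.2] [81.4 30.9] mean [573.1 184.4] yawdeg -4.9
top wagon_grey 0.25 rect [ 577.1 -179.9] [76.1 31.6] mean [ 576.6 -180.2] yawdeg -10.1
top packing_case 0.68 rect [580.   70.6] [21.9 43.7] mean [578.9  71.1] yawdeg 2.3
top lorry 0.65 rect [571.7 328.7] [32.9 93.1] mean [571.  329.7] yawdeg 0.7
top car 0.72 rect [ 585.6 -329.6] [22.1 54.9] mean [ 584.7 -329.3] yawdeg 3.2
top loco pt 0.56 [656.2 337.5   7. ]
top track pt 0.61 [657.8   3.1   7. ]
top wagon_coal pt 0.81 [ 585.7 -185.1    3. ]
top wagon_coal pt 0.56 [ 560.5 -568.1    3. ]
top wagon_stone pt 0.91 [589.1 -64.8   3. ]
top wagon_grey pt 0.84 [580.2 184.5   3. ]
top packing_case pt 0.54 [580.2  77.8   3. ]
top packing_case pt 0.47 [660.    5.5   3. ]
top lorry pt 0.55 
[... 269 characters left out ...]
8 79.6] mean [579.8 -57.6] yawdeg 4.3
side wagon_grey 0.68 rect [568.7 185.2] [79.4 43.2] mean [569.4 185.4] yawdeg -4.3
side packing_case 0.7 rect [572.2  71.8] [36.6 42.5] mean [571.8  72. ] yawdeg 17.9
side lorry 0.61 rect [563.6 330.2] [46.4 84.9] mean [562.4 333.3] yawdeg -5.7
side car 0.24 rect [577.3 187.9] [84. 47.] mean [577.1 187.5] yawdeg -2.0
side loco pt 0.78 [657.5 333.9   7. ]
side track pt 0.95 [664.4  -4.9   7. ]
side wagon_coal pt 0.55 [ 579.1 -183.1    3. ]
side wagon_stone pt 0.65 [569.4 -58.3   3. ]
side wagon_grey pt 0.97 [563.8 180.5   3. ]
side packing_case pt 0.61 [580.2  77.1   3. ]
side packing_case pt 0.42 [572.7 -52.4   3. ]
side lorry pt 0.84 [570.2 334.7   0. ]
```

View pics/t1.png

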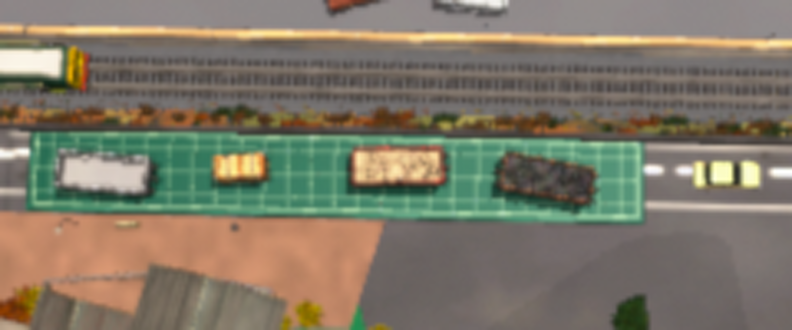

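View pics/s1.png

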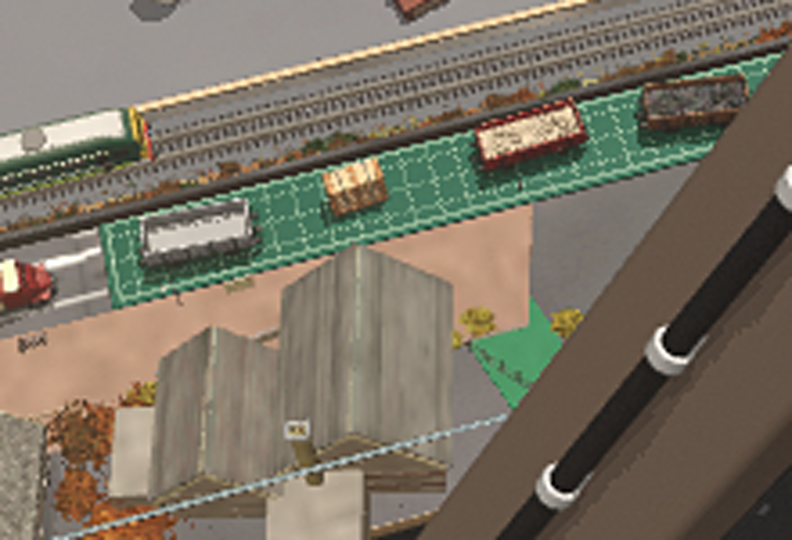

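```bash
cat >> h.py <<'E'
from scipy.optimize import minimize
def boxmask(p,x,y,yaw,hx,hy,z0,z1,S=4):
    c,s=np.cos(yaw),np.sin(yaw)
    pts=[proj(p,(x+c*a*hx-s*b*hy,y+s*a*hx+c*b*hy,z))[::-1] for a in(-1,1) for b in(-1,1) for z in(z0,z1)]
    h=cv2.convexHull(np.array(pts,np.float32))
    m=np.zeros((480,640),np.uint8); cv2.fillConvexPoly(m,np.round((h)*256).astype(np.int32),255,cv2.LINE_AA,8); return m/255.
def fit(ps,ms,g,dims):
    # ps pictures, ms masks
    def f(v):
        L=0
        for p,m in zip(ps,ms):
            b=boxmask(p,v[0]*10,v[1]*10,v[2]/5,*dims); L+=1-np.minimum(b,m).sum()/np.maximum(b,m).sum()
        return L
    r=minimize(f,[g[0]/10,g[1]/10,g[2]*5],method="Nelder-Mead",options=dict(initial_simplex=np.array([g[0]/10,g[1]/10,g[2]*5])+np.vstack([np.zeros(3),np.diag([.8,.8,.6])]),xatol=.005,fatol=1e-4))
    return r.x*[10,10,.2],r.fun/len(ps)
DIM=dict(loco=(18.5,127,8,59),wagon_coal=(15.5,38,8,33),wagon_stone=(15.5,38,8,33),wagon_grey=(15.5,38,8,35),packing_case=(9,20,3,37),lorry=(15.5,42,2,40),car=(11,27.5,2,20))
def best(k,p,g,dims=None):
    c=[d for d in eyes.cut_out(k,p) if np.linalg.norm(at_z(p,d["centre"],20)[:2]-g[:2])<45]
    return c[0]["mask"].astype(float) if c else None
E
cat > m.py <<'E'
from h import *
P={n:eyes.read_camera(n) for n in("top","side")}
G=dict(loco=(658,326,0),wagon_coal=(580,-181,-.15),wagon_stone=(584,-57,0),wagon_grey=(576,184,-.08),packing_case=(580,72,0))
for k,g in G.items():
    M={n:best(k,P[n],g) for n in P}
    for n in P:
        if M[n] is not None: print(k,n,*fit([P[n]],[M[n]],g,DIM[k]))
    v=[n for n in P if M[n] is not None]
    if len(v)==2: print(k,"both",*fit([P[n] for n in v],[M[n] for n in v],g,DIM[k]))
for n,p in P.items():
    xs=np.arange(620,701,.5); ys=np.arange(200,-340,-1.)
    a=np.array([[proj(p,(x,y,7)) for y in ys] for x in xs[::-1]],np.float32)
    im=cv2.remap(p["pixels"],a[...,1],a[...,0],cv2.INTER_CUBIC)
    cv2.imwrite(f"pics/rect_{n}.png",im[:,:,::-1])
    for lo,hi in((0,190),(-170,0)):
        sel=(ys>lo)&(ys<hi); pr=im[:,sel].astype(float).mean((1,2)); 
        print(n,lo,hi,[(int(x),int(v)) for x,v in zip(xs[::-1][::4],pr[::4])])
a,b=[cv2.imread(f"pics/rect_{n}.png") for n in P]; cv2.imwrite("pics/rect.png",np.vstack([cv2.resize(a,None,fx=1.4,fy=1.7),cv2.resize(b,None,fx=1.4,fy=1.7)]))
E
python3 m.py
```

```text
loco top [ 6.60144441e+02  3.31936121e+02 -4.13209198e-02] 0.2598471304111626
loco side [ 6.58372455e+02  3.30042056e+02 -6.06199274e-02] 0.3134629302519565
loco both [ 6.59584044e+02  3.31210016e+02 -5.66189706e-02] 0.2871395272899842
wagon_coal top [ 5.78733167e+02 -1.80054385e+02 -1.61353214e-01] 0.18416808999914125
wagon_coal side [ 5.78515927e+02 -1.80503849e+02 -8.28334811e-02] 0.32161465431973757
wagon_coal both [ 5.79059208e+02 -1.80408569e+02 -2.25734124e-01] 0.25290554198850473
wagon_stone top [ 5.84838116e+02 -5.90750387e+01  2.08243124e-02] 0.1882506653762399
wagon_stone side [ 5.86354108e+02 -5.78494216e+01  8.44694164e-02] 0.20186691538485058
wagon_stone both [ 5.87729839e+02 -5.84096240e+01  4.02367554e-02] 0.19561856523138493
wagon_grey top [ 5.75424901e+02  1.87305628e+02 -1.07117831e-01] 0.18907770380371536
wagon_grey side [ 5.74904805e+02  1.85733002e+02 -2.14478217e-02] 0.2793093787210198
wagon_grey both [ 5.74683203e+02  1.86711761e+02 -1.26553910e-01] 0.23673275817342737
packing_case side [5.81010622e+02 7.18309962e+01 1.79128476e-02] 0.1540802801459642
top 0 19
[... 1249 characters left out ...]
654, 122), (652, 141), (650, 120), (648, 91), (646, 90), (644, 98), (642, 100), (640, 112), (638, 130), (636, 132), (634, 120), (632, 111), (630, 105), (628, 99), (626, 94), (624, 91), (622, 95), (620, 101)]
side -170 0 [(700, 185), (698, 219), (696, 197), (694, 121), (692, 95), (690, 121), (688, 131), (686, 128), (684, 126), (682, 128), (680, 133), (678, 134), (676, 125), (674, 106), (672, 109), (670, 134), (668, 134), (666, 104), (664, 98), (662, 112), (660, 105), (658, 96), (656, 103), (654, 128), (652, 142), (650, 116), (648, 94), (646, 96), (644, 95), (642, 98), (640, 117), (638, 132), (636, 130), (634, 124), (632, 117), (630, 102), (628, 89), (626, 84), (624, 84), (622, 94), (620, 97)]
```

View pics/rect.png

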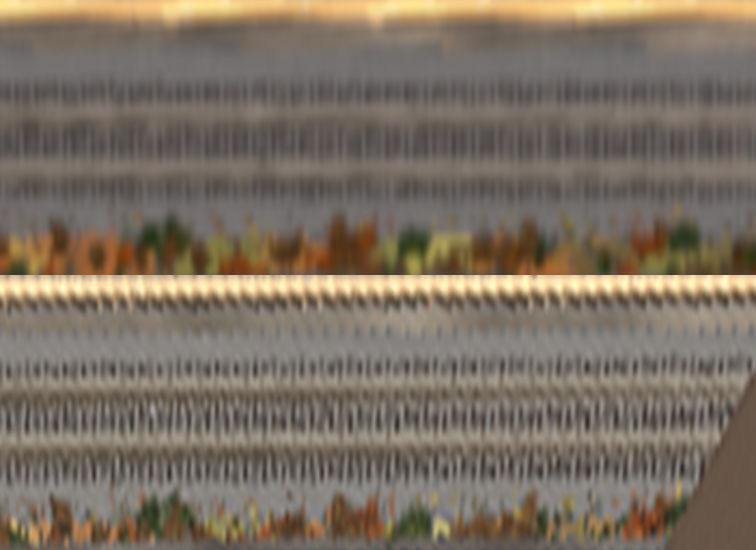

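```bash
cat > n.py <<'E'
from h import *
T=eyes.read_camera("top");S=eyes.read_camera("side")
def tri(a,b):
    o1,d1=ray(T,a);o2,d2=ray(S,b); A=np.stack([d1,-d2],1); s=np.linalg.lstsq(A,o2-o1,rcond=None)[0]
    return ((o1+d1*s[0]+o2+d2*s[1])/2).round(),np.linalg.norm(o1+d1*s[0]-o2-d2*s[1]).round(1)
t=lambda x,y:(195+(y+.5)/3.3-.5,190+(x+.5)/3.3-.5); s=lambda x,y:(230+(y+.5)/3.6-.5,150+(x+.5)/3.6-.5)
for a,b in (((217,273),(358,243)),((150,265),(283,285)),((285,282),(452,285))): print(tri(t(*a),s(*b)))
print("loco end",at_z(T,t(87,70),20),at_z(S,s(150,150),20))
for n,p in (("top",T),("side",S)):
    m=best("loco",p,(658,326,0)); d=(18.5,123,8,59)
    f=lambda y,x:1-np.minimum(b:=boxmask(p,x,y,0,*d),m).sum()/np.maximum(b,m).sum()
    print(n,min((f(y,x),y,x) for y in np.arange(318,345,1.) for x in np.arange(655,666,1.)))
    for z in (20,40): print(z,[ [int(v) for v in p["pixels"][tuple(np.round(proj(p,(660,y,z))).astype(int))]] for y in range(196,214,2)])
E
python3 n.py
```

```text
(array([488.,  78., 112.]), np.float64(4.7))
(array([495., 135.,  69.]), np.float64(1.3))
(array([485.,  28.,  27.]), np.float64(9.0))
loco end [661.36675642 207.4551093   20.        ] [651.52124968 207.80921055  20.        ]
top (np.float64(0.2382145827306913), np.float64(327.0), np.float64(658.0))
20 [[108, 99, 91], [101, 91, 83], [101, 91, 83], [100, 90, 82], [93, 76, 68], [93, 76, 68], [128, 61, 44], [172, 82, 31], [181, 132, 0]]
40 [[116, 104, 94], [116, 104, 94], [117, 101, 90], [132, 72, 58], [132, 72, 58], [172, 83, 37], [181, 131, 12], [126, 100, 10], [126, 100, 10]]
side (np.float64(0.275197128000892), np.float64(329.0), np.float64(658.0))
20 [[151, 144, 132], [130, 119, 103], [132, 121, 105], [156, 148, 132], [156, 152, 136], [195, 101, 93], [175, 75, 68], [203, 183, 89], [95, 80, 44]]
40 [[138, 134, 131], [139, 136, 131], [139, 137, 134], [92, 91, 81], [92, 91, 81], [234, 82, 78], [174, 149, 79], [96, 82, 50], [96, 82, 50]]
```

```bash
python3 -m inch '[[[0,0,0],-1,-0.1],[[0,0,0],-1,-0.1],[[0,0,0],-1,-0.1],[[0,0,0],-1,-0.1],[[0,0,0],-1,-0.1],[[0,0,0],-1,-0.1],[[0,0,0],-1,-0.1],[[0,0,0],-1,-0.1],[[0,0,0],-1,-0.1],[[0,0,0],-1,-0.1]]'
```

```text
t: 4.55
eef_pos: [176.8, -599.5, 214.7]
tcp_rot: [3.142, 0.0, 1.162]
ft_force: [-0.1, 0.4, -0.5]
opening: 0.554
grip_force: 0.0
```

```bash
python3 -m inch '[[[0,0,0],-1,-0.1],[[0,0,0],-1,-0.1],[[0,0,0],-0.8,-0.1],[[0.8,0.55,0],0,-0.1],[[0.8,0.55,0],0,-0.1],[[0.8,0.55,0],0,-0.1],[[0.8,0.55,0],0,-0.1],[[0.8,0.55,0],0,-0.1],[[0.8,0.55,0],0,-0.1],[[0.8,0.55,0],0,-0.1]]'
python3 -m inch '[[[0.8,0.55,0],0,-0.1],[[0.8,0.55,0],0,-0.1],[[0.8,0.52,0],0,-0.1],[[0,0,0.8],0,-0.1],[[0,0,0.8],0,-0.1],[[0,0,0],0,-0.1],[[0,0,0],0,-0.1],[[0,0,0],0,-0.1],[[0,0,0],0,-0.1],[[0,0,0],0,-0.1]]'
```

```text
t: 5.8
eef_pos: [461.6, -305.1, 214.9]
tcp_rot: [3.141, 0.0, 1.404]
ft_force: [0.7, 1.0, 0.6]
opening: 0.55
grip_force: 0.0
t: 7.05
eef_pos: [580.4, -180.9, 119.3]
tcp_rot: [3.141, 0.0, 1.404]
ft_force: [-1.0, 0.4, -0.1]
opening: 0.546
grip_force: 0.0
```

```bash
python3 -m inch '[[[0,0,0.6],0,-0.1],[[0,0,0.6],0,-0.1],[[0,0,0.4],0,-0.1],[[0,0,0.19],0,-0.1],[[0,0,0],0,1],[[0,0,0],0,1],[[0,0,0],0,1],[[0,0,0],0,1],[[0,0,0],0,1],[[0,0,0],0,1]]'
```

```text
t: 8.3
eef_pos: [580.7, -180.9, 12.0]
tcp_rot: [3.14, 0.0, 1.404]
ft_force: [-1.0, -0.8, 6.1]
opening: 0.34
grip_force: 30.0
```

```bash
python3 -m inch '[[[0,0,-0.5],0,1],[[0,0,-0.5],0,1],[[0,0,-0.4],-1,1],[[0,0,0],-0.91,1],[[0.92,0.22,0],0,1],[[0.92,0.22,0],0,1],[[0.92,0.22,0],0,1],[[0.92,0.22,0],0,1],[[0.92,0.22,0],0,1],[[0.92,0.22,0],0,1]]'; python3 -m inch '[[[0,0,0],0,1],[[0,0,0],0,1],[[0,0,0],0,1],[[0,0,0],0,1],[[0,0,0.4],0,1],[[0,0,0.3],0,1],[[0,0,0],0,1],[[0,0,0],0,1],[[0,0,0],0,1],[[0,0,0],0,1]]'
```

```text
t: 9.55
eef_pos: [659.7, 152.3, 95.2]
tcp_rot: [-3.142, 0.0, 1.57]
ft_force: [0.7, -0.1, -0.6]
opening: 0.333
grip_force: 30.0
t: 10.8
eef_pos: [659.8, 150.5, 53.8]
tcp_rot: [3.141, -0.0, 1.571]
ft_force: [0.9, -0.3, -1.4]
opening: 0.34
grip_force: 30.0
```

```bash
python3 - <<'E'
from h import *
T=eyes.read_camera("top");S=eyes.read_camera("side")
a=cv2.resize(T["pixels"][180:270,130:330,::-1],(800,360)); b=cv2.resize(S["pixels"][230:330,100:340,::-1],(800,333))
cv2.imwrite("pics/c2.png",cv2.resize(np.vstack([a,b]),(690,599)))
E
```

```text
(no output)
```

View pics/c2.png

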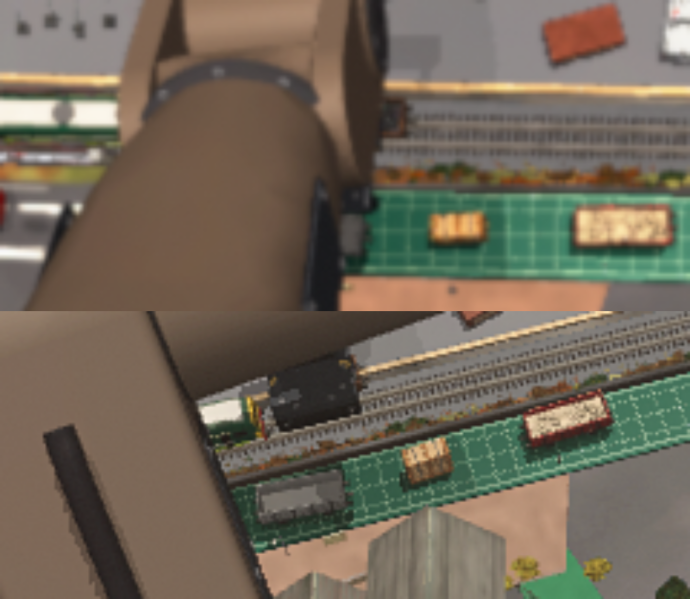

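```bash
python3 -m inch '[[[0,0,0.3],0,1],[[0,0,0.2],0,1],[[0,0,0.08],0,1],[[0,0,0.04],0,1],[[0,0,0.0],0,1],[[0,0,0],0,1],[[0,0,0],0,1],[[0,0,0],0,1],[[0,0,0],0,1],[[0,0,0],0,1]]'
```

```text
t: 12.15
eef_pos: [659.7, 150.4, 16.1]
tcp_rot: [3.141, 0.0, 1.57]
ft_force: [0.2, -0.4, 1.6]
opening: 0.337
grip_force: 30.0
```

```bash
python3 -m inch '[[[0,0,0],0,0.1],[[0,0,0],0,-0.1],[[0,0,0],0,-0.1],[[0,0,0],0,-0.1],[[0,0,-0.5],0,-0.1],[[0,0,-0.8],0,-0.1],[[-0.8,-0.3,0],0,-0.1],[[-0.9,-0.3,0],0,-0.1],[[-0.9,-0.3,0],0,-0.1],[[-0.88,-0.32,0],0,-0.1]]'; python3 - <<'E'
from h import *
import time
env_t=env.state(); print(env_t["eef_pos"],env_t["ft_force"])
for n in("top","side"):
    p=eyes.read_camera(n)
    c=[d for d in eyes.cut_out("wagon_coal",p)]
    for d in c[:3]:
        g=at_z(p,d["centre"],25); print(n,d["score"],g)
        if np.linalg.norm(g[:2]-[660,151])<50: print(fit([p],[d["mask"].astype(float)],(660,151,0),(15.5,38,14,37)))
    if n=="side": b=p
    else: a=p
cv2.imwrite("pics/c3.png",cv2.resize(np.vstack([cv2.resize(a["pixels"][190:260,140:340,::-1],(800,280)),cv2.resize(b["pixels"][230:310,120:320,::-1],(800,320))]),(790,592)))
E
```

```text
t: 13.4
eef_pos: [585.7, -59.9, 94.2]
tcp_rot: [3.141, 0.0, 1.571]
ft_force: [0.8, -0.6, 0.6]
opening: 0.551
grip_force: 0.0
[585.66350497 -59.91580879  94.1847589 ] [ 0.83887153 -0.59622218  0.56561571]
top 0.75 [660.92215667 143.72932374  25.        ]
(array([ 6.60367352e+02,  1.50318539e+02, -5.46562270e-02]), np.float64(0.16415181885671848))
top 0.74 [ 564.72100632 -564.22194814   25.        ]
side 0.83 [ 565.60066123 -561.65886815   25.        ]
```

View pics/c3.png

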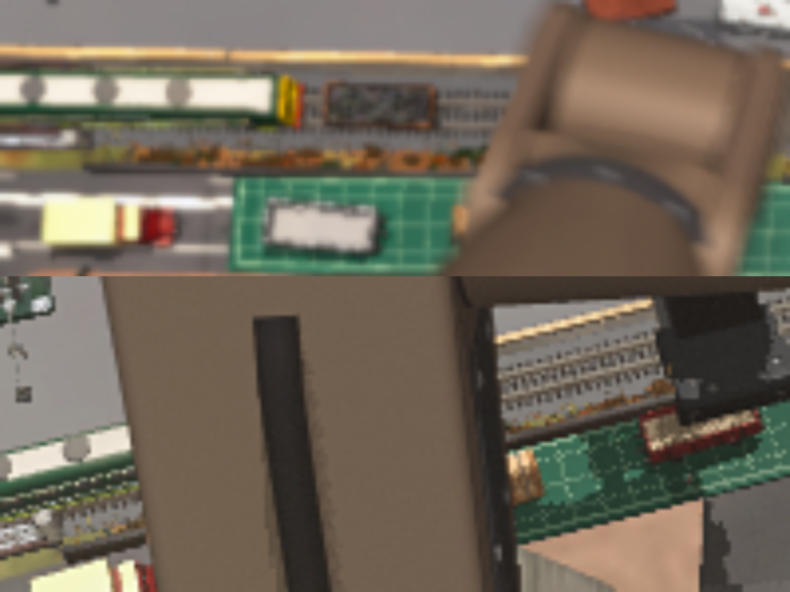

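```bash
python3 -m inch '[[[0,0,0.6],0,-0.1],[[0,0,0.5],0,-0.1],[[0,0,0.27],0,-0.1],[[0,0,0],0,-0.1],[[0,0,0],0,1],[[0,0,0],0,1],[[0,0,0],0,1],[[0,0,0],0,1],[[0,0,0],0,1],[[0,0,0],0,1]]'
```

```text
t: 14.85
eef_pos: [586.6, -58.4, 12.5]
tcp_rot: [3.141, 0.0, 1.57]
ft_force: [-1.1, 0.5, 7.0]
opening: 0.34
grip_force: 29.9
```

```bash
python3 -m inch '[[[0,0,-0.5],0,1],[[0,0,-0.5],0,1],[[0.6,0.4,0],0,1],[[0.7,0.4,0],0,1],[[0.64,0.42,0],0,1],[[0,0,0],0,1],[[0,0,0],0,1],[[0,0,0],0,1],[[0,0,0.3],0,1],[[0,0,0],0,1]]'; python3 - <<'E'
from h import *
for i in range(3): print(env.state()["eef_pos"].round(1)); p=eyes.read_camera("top")
a=cv2.resize(p["pixels"][195:245,170:300,::-1],(780,300),interpolation=cv2.INTER_CUBIC)
cv2.imwrite("pics/c4.png",a)
E
```

```text
t: 16.1
eef_pos: [658.5, 57.5, 51.9]
tcp_rot: [-3.139, 0.0, 1.57]
ft_force: [0.2, -0.2, -0.4]
opening: 0.34
grip_force: 29.9
[658.5  57.5  51.9]
[658.9  57.7  52.7]
[659.3  57.7  53.3]
```

View pics/c4.png

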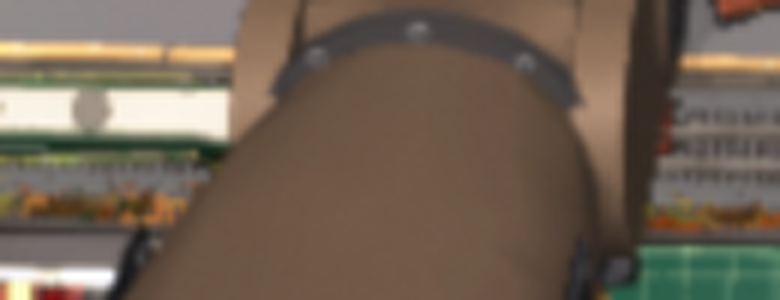

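```bash
python3 -m inch '[[[0,0.01,0.2],0,1],[[0,0,0.2],0,1],[[0,0,0.1],0,1],[[0,0,0.08],0,1],[[0,0,0.04],0,1],[[0,0,0],0,1],[[0,0,0],0,1],[[0,0,0],0,1],[[0,0,0],0,1],[[0,0,0],0,1]]'
```

```text
t: 17.5
eef_pos: [660.2, 58.0, 16.7]
tcp_rot: [3.141, 0.0, 1.571]
ft_force: [0.4, 0.2, -0.7]
opening: 0.339
grip_force: 29.9
```

```bash
python3 -m inch '[[[0,0,0.01],0,1],[[0,0,0],0,0.1],[[0,0,0],0,-0.1],[[0,0,0],0,-0.1],[[0,0,-0.5],0,-0.1],[[0,0,-0.8],0,-0.1],[[-0.8,0,-0.5],0,-0.1],[[-0.8,0,0],0,-0.1],[[-0.8,0,0],0,-0.1],[[-0.8,0,0],0,-0.1]]'; python3 - <<'E'
from h import *
print(env.state()["eef_pos"].round(1))
T=eyes.read_camera("top"); S=eyes.read_camera("side")
for k,g in dict(wagon_coal=(660,151,0),wagon_stone=(660,58,0),wagon_grey=(575,186,-.08),packing_case=(581,72,0)).items():
  for n,p in(("top",T),("side",S)):
    m=best(k,p,g); dz=4 if g[0]>650 else 0; D=DIM[k]
    if m is not None: print(k,n,*fit([p],[m],g,(D[0],D[1],D[2]+dz,D[3]+dz)))
crop(T,"pics/t5.png",195,325,140,300,4.6); crop(S,"pics/s5.png",240,370,120,290,4.6)
E
```

```text
t: 18.75
eef_pos: [659.9, -135.5, 124.2]
tcp_rot: [3.141, 0.0, 1.571]
ft_force: [-0.0, 0.2, -0.2]
opening: 0.549
grip_force: 0.0
[ 659.9 -135.5  124.2]
wagon_coal top [ 6.60663248e+02  1.49549306e+02 -1.20564848e-01] 0.1913953186678773
wagon_stone top [ 6.62233145e+02  5.92235966e+01 -4.27658420e-02] 0.23195644853518904
wagon_grey top [ 5.75159357e+02  1.87169690e+02 -1.38897101e-01] 0.18907492752545896
```

View pics/t5.png

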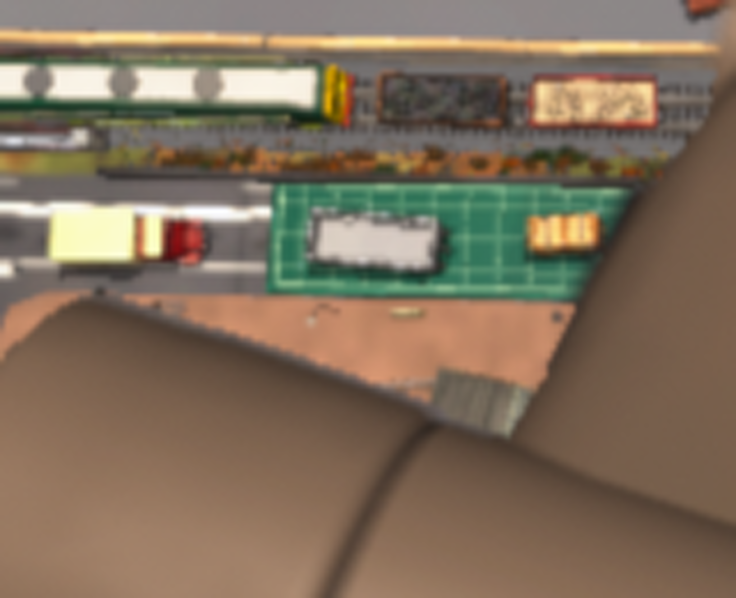

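View pics/s5.png

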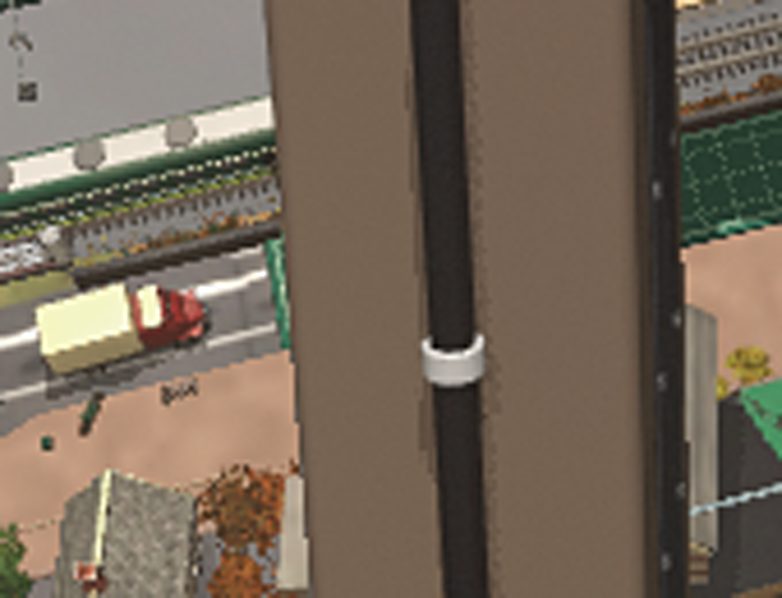

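```bash
python3 - <<'E'
from h import *
S=eyes.read_camera("side");T=eyes.read_camera("top")
a=(320.8,208.9)
for z in (40,60,80,100):
    X=at_z(S,a,z); q=proj(T,X); print(z,X.round(),"top px",q.round(1),"t1",((q[1]-190)*3.3).round(),((q[0]-195)*3.3).round())
for z in (60,80,100,120):
    X=at_z(S,(297.5,249.4)[:0] or (230+243/3.6,150+358/3.6),z); q=proj(T,X); print(z,X.round(),"t1",((q[1]-190)*3.3).round(),((q[0]-195)*3.3).round())
E
```

```text
40 [491. 187.  40.] top px [277. 218.] t1 92.0 270.0
60 [481. 185.  60.] top px [280.2 216.6] t1 88.0 281.0
80 [471. 184.  80.] top px [283.5 215.2] t1 83.0 292.0
100 [461. 182. 100.] top px [286.9 213.7] t1 78.0 303.0
60 [514.  79.  60.] t1 223.0 242.0
80 [504.  79.  80.] t1 218.0 253.0
100 [494.  79. 100.] t1 214.0 264.0
120 [483.  79. 120.] t1 209.0 276.0
```

```bash
python3 -m inch '[[[0.9,-0.2,0],0,-0.1],[[0.9,-0.24,0],0,-0.1],[[0.9,-0.24,0],0,-0.1],[[0.9,-0.24,0],0,-0.1],[[0.9,-0.24,0],0,-0.1],[[0.87,-0.25,0],0,-0.1],[[0,0,0],1,-0.1],[[0,0,0.7],0,-0.1],[[0,0,0],0,-0.1],[[0,0,0],0,-0.1]]'
```

```text
t: 20.6
eef_pos: [576.0, 188.4, 82.9]
tcp_rot: [3.141, -0.0, 1.483]
ft_force: [-0.0, -0.1, -1.0]
opening: 0.549
grip_force: 0.0
```

```bash
python3 -m inch '[[[0,0,0.5],0,-0.1],[[0,0,0.4],0,-0.1],[[0,0,0.27],0,-0.1],[[0,0,0],0,-0.1],[[0,0,0],0,1],[[0,0,0],0,1],[[0,0,0],0,1],[[0,0,0],0,1],[[0,0,0],0,1],[[0,0,0],0,1]]'
```

```text
t: 21.85
eef_pos: [575.9, 188.4, 12.4]
tcp_rot: [3.141, -0.0, 1.483]
ft_force: [-1.4, -0.6, 6.2]
opening: 0.338
grip_force: 30.0
```

```bash
python3 -m inch '[[[0,0,-0.5],0,1],[[0,0,-0.5],0,1],[[0,0,-0.3],-1,1],[[0,0.7,0],0,1],[[0,0.7,0],0,1],[[-0.9,0,0],0,1],[[-0.9,0,0],0,1],[[-0.9,0,0],0,1],[[-0.9,0,0],0,1],[[-0.09,0,0],0,1]]'
python3 -m inch '[[[0,0,0],0,1],[[0,0,0.4],0,1],[[0,0,0.2],0,1],[[0,0,0],0,1],[[0,0,0],0,1],[[0,0,0],0,1],[[0,0,0],0,1],[[0,0,0],0,1],[[0,0,0],0,1],[[0,0,0],0,1]]'
```

```text
t: 23.1
eef_pos: [659.3, -36.5, 89.6]
tcp_rot: [-3.141, 0.0, 1.567]
ft_force: [0.1, 1.0, -0.6]
opening: 0.34
grip_force: 30.0
t: 24.35
eef_pos: [659.5, -33.2, 53.8]
tcp_rot: [-3.142, 0.0, 1.57]
ft_force: [0.3, 1.2, -0.8]
opening: 0.338
grip_force: 30.0
```

```bash
python3 -m inch '[[[0,0.01,0.25],0,1],[[0,0,0.2],0,1],[[0,0,0.12],0,1],[[0,0,0.06],0,1],[[0,0,0],0,1],[[0,0,0],0,1],[[0,0,0],0,0.1],[[0,0,0],0,-0.1],[[0,0,0],0,-0.1],[[0,0,0],0,-0.1]]'
python3 -m inch '[[[0,0,-0.6],0,-0.1],[[0,0,-0.8],0,-0.1],[[-0.9,0,-0.6],1,-0.1],[[0,0,0],1,-0.1],[[0,0,0],1,-0.1],[[0,0,0],1,-0.1],[[0,0,0],1,-0.1],[[0,0,0],1,-0.1],[[0,0,0],1,-0.1],[[0,0,0],1,-0.1]]'
python3 -m inch '[[[0,0,0],1,-0.1],[[0,0,0],1,-0.1],[[0,0,0],1,-0.1],[[0,0,0],1,-0.1],[[0,0,0],1,-0.1],[[0,0,0],1,-0.1],[[0,0,0],1,-0.1],[[0,0,0],1,-0.1],[[0,0,0],1,-0.1],[[0,0,0],1,-0.1]]'
python3 -m inch '[[[0,0.9,0],0,-0.2],[[0,0.9,0],0,-0.2],[[0,0.9,0],0,-0.2],[[0,0,0],0,-0.2],[[0,0,0],0,-0.2],[[0,0,0],0,-0.2],[[0,0,0],0,-0.2],[[0,0,0],0,-0.2],[[0,0,0],0,-0.2],[[0,0,0],0,-0.2]]'
python3 - <<'E'
from h import *
T=eyes.read_camera("top"); S=eyes.read_camera("side")
for k,g in dict(wagon_coal=(660,151,0),wagon_stone=(660,58,0),wagon_grey=(660,-34,0),packing_case=(581,72,0)).items():
  for n,p in(("top",T),("side",S)):
    m=best(k,p,g); dz=4 if g[0]>650 else 0; D=DIM[k]
    if m is not None:
        ys,xs=np.nonzero(m); W=np.array([at_z(p,(a,b),33)[:2] for a,b in zip(ys,xs)],np.float32); e,v=np.linalg.eigh(np.cov(W.T)); v=v[:,1]*np.sign(v[1,1])
        print(k,n,*fit([p],[m],g,(D[0],D[1],D[2]+dz,D[3]+dz)),"pca",np.degrees(np.arctan2(-v[0],v[1])).round(1))
crop(T,"pics/t6.png",195,285,190,350,4.6)
E
```

```text
t: 25.6
eef_pos: [660.1, -33.2, 16.0]
tcp_rot: [3.142, 0.0, 1.57]
ft_force: [-0.6, 0.8, 0.1]
opening: 0.55
grip_force: 0.0
t: 26.85
eef_pos: [660.1, -85.2, 134.6]
tcp_rot: [3.142, 0.0, 0.869]
ft_force: [0.1, -0.8, 0.3]
opening: 0.548
grip_force: 0.0
t: 28.1
eef_pos: [660.1, -85.2, 134.6]
tcp_rot: [3.141, 0.0, -0.003]
ft_force: [1.2, -0.1, 0.4]
opening: 0.55
grip_force: 0.0
t: 29.35
eef_pos: [660.0, -247.1, 134.7]
tcp_rot: [3.141, -0.0, -0.0]
ft_force: [-0.8, 0.4, 0.8]
opening: 0.6
grip_force: 0.0
wagon_coal top [ 6.60785371e+02  1.50225932e+02 -1.23412841e-01] 0.28522368665305364 pca -1.8
wagon_coal side [6.61882620e+02 1.50943705e+02 3.75467785e-02] 0.6604684096698965 pca 77.7
wagon_stone top [ 6.64001895e+02  5.73770630e+01 -8.28882796e-02] 0.22439147127893544 pca -1.4
wagon_grey top [ 6.58955102e+02 -3.59398567e+01  5.26927346e-02] 0.19243315557021634 pca 2.0
packing_case top [ 5.82251771e+02  7.26272755e+01 -2.31138460e-02] 0.2437035088138917 pca 1.8
```

View pics/t6.png

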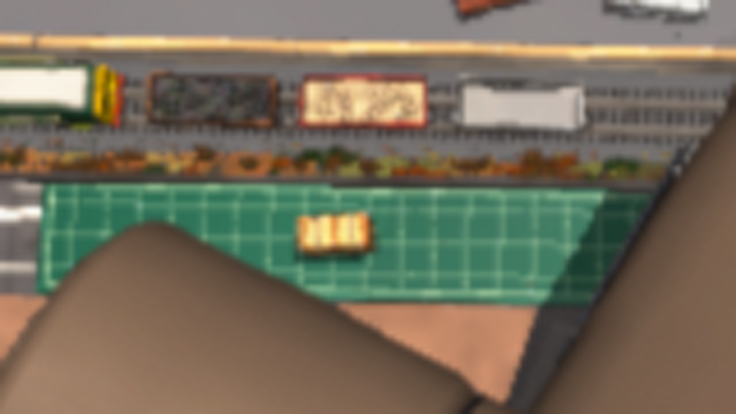

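```bash
python3 -m inch '[[[-0.2,-0.9,0],0,-0.3],[[-0.2,-0.9,0],0,-0.3],[[-0.2,-0.9,0],0,-0.3],[[-0.3,-0.9,0],0,-0.3],[[-0.2,-0.9,0],0,-0.3],[[-0.21,-0.82,0],0,-0.3],[[0,0,0.8],0,-0.3],[[0,0,0],0,-0.3],[[0,0,0],0,-0.3],[[0,0,0],0,-0.3]]'
```

```text
t: 31.1
eef_pos: [582.3, 71.5, 88.1]
tcp_rot: [3.142, -0.002, -0.001]
ft_force: [-0.1, -0.1, 0.2]
opening: 0.65
grip_force: 0.0
```

```bash
python3 -m inch '[[[0,0,0.5],0,-0.3],[[0,0,0.5],0,-0.3],[[0,0,0.3],0,-0.3],[[0,0,0],0,-0.3],[[0,0,0],0,1],[[0,0,0],0,1],[[0,0,0],0,1],[[0,0,0],0,1],[[0,0,0],0,1],[[0,0,0],0,1]]'
```

```text
t: 32.35
eef_pos: [581.9, 72.1, 9.5]
tcp_rot: [3.142, -0.001, -0.0]
ft_force: [-1.5, 0.0, 7.0]
opening: 0.426
grip_force: 30.0
```

```bash
python3 -m inch '[[[0,0,-0.5],0,1],[[0,0.6,0],0,1],[[0,0.6,0],0,1],[[0,0.6,0],0,1],[[0,0.57,0],0,1],[[0,0,0],0,1],[[0,0,0.3],0,1],[[0,0,0.15],0,1],[[0,0,0.04],0,1],[[0,0,0],0,1]]'
python3 -m inch '[[[0,0,0.01],0,1],[[0,0,0],0,0.1],[[0,0,0],0,-0.3],[[0,0,0],0,-0.3],[[0,0,0],0,-0.3],[[0,0,-0.5],0,-0.3],[[0,0,-0.8],0,-0.3],[[0,0,0],-1,-0.3],[[0,0,0],-1,-0.3],[[0,0,0],-1,-0.3]]'
python3 -m inch '[[[0,0,0],-1,0.2],[[0,0,0],-1,0.2],[[0,0,0],-1,0.2],[[0,0,0],-1,0.2],[[0,0,0],-1,0.2],[[0,0,0],-1,0.2],[[0,0,0],-1,0.2],[[0,0,0],-1,0.2],[[0,0,0],-1,0.2],[[0,0,0],-1,0.2]]'
python3 -m inch '[[[0,0,0],-1,0.2],[[0,0,0],-1,0.2],[[0,0,0],-1,0.2],[[0,0,0],-1,0.2],[[0,0,0],-1,0.2],[[0,0,0],0,0.2],[[0,0,0],0,0.2],[[0,0,0],0,0.2],[[0,0,0],0,0.2],[[0,0,0],0,0.2]]'
```

```text
t: 33.6
eef_pos: [581.0, -69.1, 9.2]
tcp_rot: [-3.141, 0.001, 0.001]
ft_force: [-4.3, 0.5, 7.4]
opening: 0.423
grip_force: 30.0
t: 34.85
eef_pos: [581.5, -70.2, 86.8]
tcp_rot: [3.141, -0.0, 0.264]
ft_force: [0.1, -0.1, -0.3]
opening: 0.65
grip_force: 0.0
t: 36.1
eef_pos: [581.4, -70.1, 86.6]
tcp_rot: [-3.142, 0.0, 1.137]
ft_force: [-0.4, 0.7, 0.0]
opening: 0.402
grip_force: 0.0
t: 37.35
eef_pos: [581.5, -70.1, 86.7]
tcp_rot: [3.142, 0.0, 1.57]
ft_force: [-0.1, 0.1, 0.1]
opening: 0.404
grip_force: 0.0
```

```bash
python3 -m inch '[[[0,0,0.5],0,0.2],[[0,0,0.4],0,0.2],[[0,0,0.19],0,0.2],[[0,0,0],0,0.2],[[0,0,0],0,1],[[0,0,0],0,1],[[0,0,0],0,1],[[0,0,0],0,1],[[0,0,0],0,1],[[0,0,0],0,1]]'
```

```text
t: 38.6
eef_pos: [581.8, -70.2, 21.9]
tcp_rot: [3.141, 0.0, 1.57]
ft_force: [-0.8, 0.2, 5.8]
opening: 0.187
grip_force: 30.0
```

```bash
python3 -m inch '[[[0,0,-0.5],0,1],[[0,0,-0.5],0,1],[[0.2,0.43,0],0,1],[[0.2,0.43,0],0,1],[[0.19,0.44,0],0,1],[[0,0,0],0,1],[[0,0,0],0,1],[[0,0,0],0,1],[[0,0,0.2],0,1],[[0,0,0],0,1]]'
python3 - <<'E'
from h import *
print(env.state()["eef_pos"],env.state()["opening"])
T=eyes.read_camera("top"); S=eyes.read_camera("side")
cv2.imwrite("pics/c7.png",np.vstack([cv2.resize(T["pixels"][190:250,230:350,::-1],(600,300)),cv2.resize(S["pixels"][220:280,230:350,::-1],(600,300))]))
E
```

```text
t: 39.85
eef_pos: [658.7, -34.9, 68.1]
tcp_rot: [-3.14, -0.0, 1.57]
ft_force: [-0.6, 1.1, -0.1]
opening: 0.189
grip_force: 30.0
[658.68556749 -34.87913179  68.07570198] 0.1890132937903768
```

View pics/c7.png

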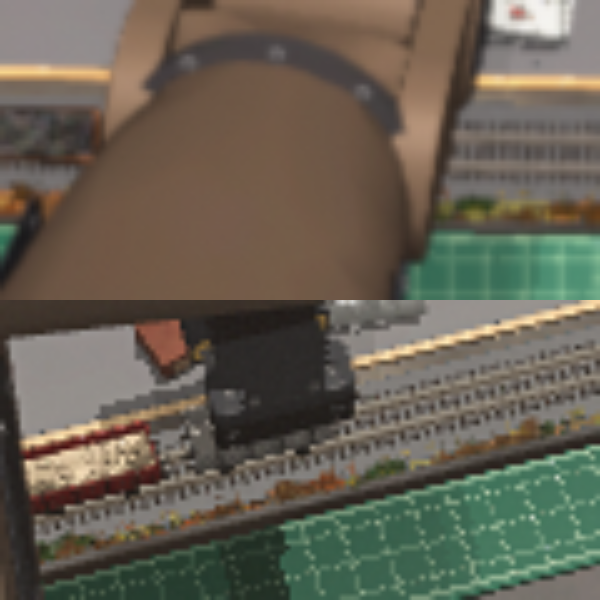

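```bash
python3 -m inch '[[[0,0,0],0,1],[[0,0,0],0,1],[[0,0,0.15],0,1],[[0,0,0.12],0,1],[[0,0,0.1],0,1],[[0,0,0.05],0,1],[[0,0,0.03],0,1],[[0,0,0.02],0,1],[[0,0,0],0,1],[[0,0,0],0,1]]'
```

```text
t: 41.2
eef_pos: [659.6, -34.8, 41.2]
tcp_rot: [3.141, 0.0, 1.571]
ft_force: [-0.3, -0.7, 0.0]
opening: 0.186
grip_force: 30.0
```

Seated without undue force; release gently, lift straight up and look.

```bash
python3 -m inch '[[[0,0,0.0],0,0.5],[[0,0,0],0,0.3],[[0,0,0],0,0.3],[[0,0,0],0,0.3],[[0,0,-0.3],0,0.3],[[0,0,-0.6],0,0.3],[[0,0,-0.6],0,0.3],[[-0.9,0,0],0,0.3],[[-0.9,0,0],0,0.3],[[-0.9,0,0],0,0.3]]'
python3 -m inch '[[[-0.9,0,0],0,0.3],[[-0.9,0,0],0,0.3],[[0,0,0],0,0.3],[[0,0,0],0,0.3],[[0,0,0],0,0.3],[[0,0,0],0,0.3],[[0,0,0],0,0.3],[[0,0,0],0,0.3],[[0,0,0],0,0.3],[[0,0,0],0,0.3]]'
python3 - <<'E'
from h import *
T=eyes.read_camera("top"); S=eyes.read_camera("side")
cv2.imwrite("pics/c8.png",np.vstack([cv2.resize(T["pixels"][195:255,190:350,::-1],(760,285),interpolation=cv2.INTER_CUBIC),cv2.resize(S["pixels"][225:290,170:330,::-1],(760,309),interpolation=cv2.INTER_CUBIC)]))
E
```

```text
t: 42.45
eef_pos: [659.5, -198.3, 132.8]
tcp_rot: [3.14, 0.001, 1.571]
ft_force: [1.1, 0.2, 0.8]
opening: 0.353
grip_force: 0.0
t: 43.7
eef_pos: [659.4, -304.7, 131.0]
tcp_rot: [-3.142, 0.0, 1.57]
ft_force: [0.2, 0.0, 0.0]
opening: 0.351
grip_force: 0.0
```

View pics/c8.png

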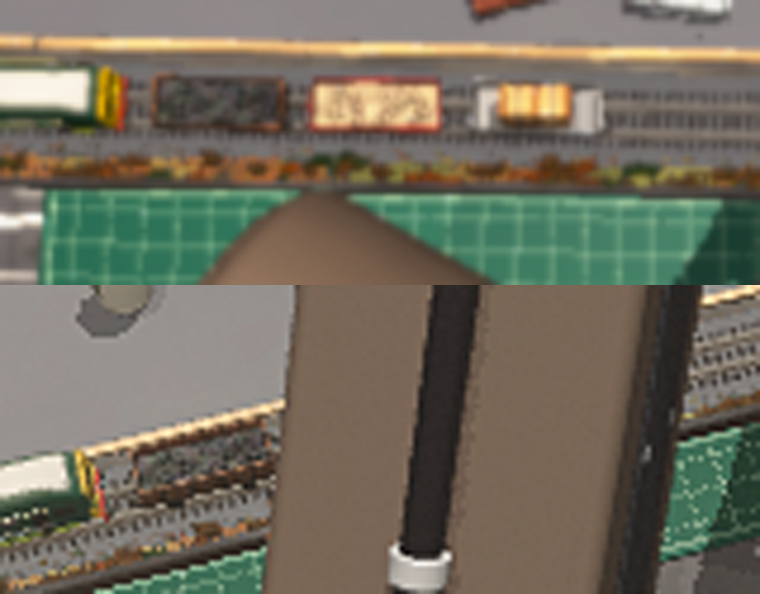

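```bash
python3 -c "
from cell import env
print(env.job_done())"
```

```text
the job is handed in; nothing more can be done
None
```

I put the coal, red stone and light grey wagons on the rails behind the diesel in that order, coupling gaps about 0–6 mm by the last top picture, with the case upright near the middle of the grey wagon; handed in at about 44 s, no verdict returned.

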